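# Load a flow-cell cartridge and hold its holder shut

### The job

Lay the flow-cell cartridge in the sprung bed of the holder with its two ports at the large-dowel end, setting it down rather than dropping it, and let go of it. Then fit the cover over it on the two dowels and press it down against the springs until both its feet are flush on the base plate; finish while still holding it pressed shut with the gripper, because the springs lift it as soon as you let go. Leave the other things on the bench where they are.

Things in the scene. Friction and masses are not known exactly. Their poses are not given: they have to be found in the camera images.
- cartridge: Flow-cell cartridge: flat black plastic bar 76 x 26 mm (its x, y), 8 mm thick, glass strip on top, 30 g; two white ports (7 mm across, 9 mm high) stand on top side by side at its +x end. Lies ports up on the bench. Origin: centre of its underside; z up.
- cartridge_ports (a point): point on the cartridge's top face midway between the two ports, 28 mm along +x from the cartridge's centre, 8 mm above its underside
- holder: Flow-cell holder, fixed to the bench: aluminium base plate 150 x 64 mm (x, y), its top face 16 mm above the bench, a steel dowel near each end, and between them the sprung bed. Origin: centre of the underside; x runs from the small dowel to the large one, z up.
- dowel_large (a point): foot of the large dowel (12 mm diameter) on the top face of the base plate, at holder x = +57, y = 0, z = 16 mm. It stands 25 mm tall; the top 6 mm taper to 5 mm diameter.
- dowel_small (a point): foot of the small dowel (8 mm diameter) on the top face of the base plate, at holder x = -57, y = 0, z = 16 mm. It stands 25 mm tall; the top 6 mm taper to 1 mm diameter.
- bed_seat (a point): centre of the seat (top face) of the dark steel sprung bed, at holder (0, 0, 28) mm with the bed up; axes as the holder's. Low outward-leaning stops, 5 mm high, locate the cartridge with 1 to 1.5 mm play each way. The bed is cut narrow (20 mm) over its middle 33 mm: room for fingers that hold the cartridge across its middle. Seated, the cartridge's x runs along the holder's x.
- bed (a joint): travel of the sprung bed, m: 0 up, grows as it is pressed straight down, stop at 0.006. Springs: 5 N to start moving it, 2 N more per mm. With the cartridge in and the cover flush on the base plate it reads 0.004 (13 N).
- cover: Cover: aluminium bridge 138 x 52 mm (x, y), 0.28 kg, on two end feet (24 mm long, 29 mm high) with a dowel hole through each; plate between them 21 to 29 mm above the feet's underside; on top a dark finned block. Stands feet down on the bench. Origin: centre, at the feet's underside; z up. Fits only with its x along the holder's x. Shut: origin over the holder's, 16 mm above the bench.
- cover_grip (a point): middle of the finned block on the cover, at cover (-9, 0, 42) mm. The block is 42 mm long (x), 28 mm wide (y: grip across this), from 29 to 55 mm above the feet's underside, with 12 mm of flat plate either side of it.
- hole_large (a point): centre of the large dowel hole (13.8 mm) at the underside of its foot, cover (+57, 0, 0) mm. Near this end, at x = +28, a 16 x 26 mm window in the plate lets the cartridge's ports through; from x = -34 to +16 the plate carries a rubber pad below, its face 16 mm above the feet's underside, that presses on the cartridge.
- hole_small (a point): centre of the small dowel hole (9.8 mm) at the underside of its foot, cover (-57, 0, 0) mm
- bottle: Amber glass reagent bottle, 62 mm across, 150 mm high. Origin: centre of its underside. A bystander.
- tube_rack: White rack of capped sample tubes, 90 x 190 mm, 75 mm high. Origin: centre of its underside. A bystander.
- beaker: Glass beaker, 70 mm across, 85 mm high. Origin: centre of its underside. A bystander.
- petri_dishes: Stack of two clear petri dishes, 90 mm across, 32 mm high. Origin: centre of its underside. A bystander.
- screwdriver: Black-handled screwdriver, 170 mm long, lying down (origin under the middle of its length). A bystander.
- tip_box: Pipette-tip box, grey with clear lid, 122 x 87 mm, 56 mm high. Origin: centre of its underside. A bystander.
- sample_jar: White plastic sample jar with screw cap, 44 mm across, 45 mm high. Origin: centre of its underside. A bystander.
- timer: White bench timer, 65 x 65 mm, 18 mm high. Origin: centre of its underside. A bystander.

How it is judged (in metres and radians):
On the way, in this order (a step that is already met when the one before it is completed fails the run):
1. the cartridge lies in the bed, ports at the large-dowel end, let go (x of cartridge in the frame of bed_seat between -0.003 and 0.003 m and y of cartridge in the frame of bed_seat between -0.003 and 0.003 m and z of cartridge in the frame of bed_seat below 0.0015 m and x of cartridge_ports in the frame of bed_seat above 0.02 m and contact force between the fingers and cartridge below 0.1 N), for 0.2 s.
2. the cover is on both dowels, over the cartridge (horizontal distance between hole_large and dowel_large below 0.0025 m and horizontal distance between hole_small and dowel_small below 0.0025 m and z of each of hole_large, hole_small in the frame of holder below 0.028 m and x of cartridge in the frame of bed_seat between -0.003 and 0.003 m and y of cartridge in the frame of bed_seat between -0.003 and 0.003 m and z of cartridge in the frame of bed_seat below 0.0015 m and x of cartridge_ports in the frame of bed_seat above 0.02 m), for 0.05 s.
At the end, for the whole second after the job is handed in: Cartridge within 3 mm of the bed's centre, ports at the large-dowel end; cover's holes within 2.5 mm of their dowels, both feet within 1.5 mm of the base plate, bed pressed down over 2 mm; fingers still holding or pressing the cover with over 4 N (horizontal distance between hole_large and dowel_large below 0.0025 m and horizontal distance between hole_small and dowel_small below 0.0025 m and z of each of hole_large, hole_small in the frame of holder below 0.0175 m and x of cartridge in the frame of bed_seat between -0.003 and 0.003 m and y of cartridge in the frame of bed_seat between -0.003 and 0.003 m and z of cartridge in the frame of bed_seat below 0.0015 m and x of cartridge_ports in the frame of bed_seat above 0.02 m and value of joint bed above 0.002 m and contact force between the fingers and cover above 4 N); the arm keeps its last pose, push and grip.
It fails at once if the cartridge or the cover is dropped or thrown (moves faster than 0.6 m/s out of the fingers) ((linear speed of cartridge above 0.6 m/s and contact force between the fingers and cartridge below 0.01 N) or (linear speed of cover above 0.6 m/s and contact force between the fingers and cover below 0.01 N)).
It fails at once if a bystander is moved by more than 3 cm or tipped (distance of any of bottle, tube_rack, beaker, petri_dishes, screwdriver, tip_box, sample_jar, timer from where it was at the start of the episode above 0.03 m or angle between any of bottle, tube_rack, beaker, petri_dishes, tip_box, sample_jar, timer's own z axis and vertical above 0.5 rad).
It also fails if it takes over 58 s, if anything falls off the work surface, if the arm or the gripper's body presses on something with over 40 N, if the wrist force passes 120 N, or if a joint passes its speed limit or range.

### The arm

A 6-joint arm with a two-finger parallel gripper is mounted at the origin on the work surface. World frame = base frame: x ahead of the robot, y to its left, z up, the work surface at z = 0. Lengths are in mm, angles in rad, forces in N, time in s.
With the tool pointing down it reaches from about 350 to 875 mm from the base axis. Payload 15.5 kg.
Tool frame: the origin (TCP) lies at the very end of the fingers, on their centre line; the grasp point (between the pads) lies 19 mm behind it; z points along the fingers, y is the line along which they close (so a half turn about z gives the same grasp; the last joint's range is limited). The gripper opens to 85 mm and grips with 20 to 120 N. Pads are 22 mm wide; open, the fingers measure 114 mm over their backs; the gripper's body (76 mm by 85 mm) begins 54 mm behind the grasp point. The pads swing forward as they close: fully open they stand 13 mm farther back than shut.
Start: joints at [1.143, 0.494, 1.345, -0, 1.302, -0.096], TCP at [204.177, 590.71, 231.277] pointing down, gripper open.
Joint ranges: [-2.91, 2.91], [-0.82, 2.16], [0.22, 2.67], [-1.22, 4.37], [0.12, 2.79], [-3.08, 3.08]. Speed limits (rad/s): [1.89, 1.89, 2.57, 3.01, 3.01, 3.01].

### API

Orientations are given as a unit quaternion [x, y, z, w].
In Python, from plant import robot gives the robot as it stands.
- The arm moves only by the tool carry_out, never from a script. Its argument "series" is a list that holds one entry, the list of rows, each a list of 7 numbers: the turn, a rotation vector about the world's x, y, z in units of 5 degrees (1.0 is 5 degrees), then the shift along the world's x, y, z in units of 25 mm (1.0 is 25 mm), then the opening, from 0 (shut) to 1 (fully open). In form: [[[rx, ry, rz, x, y, z, fingers], ...]]. A call has 1 to 10 rows; each row is the pose to reach, as a shift and turn from the pose commanded when the call began; what a row does not reach only later rows make up. A row lasts 1/10 s, in which the tool goes at most 50 mm and 8.59 degrees, less where a joint would pass 70% of its speed; a pose out of reach is approached as far as the arm can. A call with a gripper value outside its range is refused whole. The fingers move at their own pace and stop on an object; the grip force is fixed at half the most. Time passes only in rows, so rows that repeat a pose let the fingers close. It gives the time, the measured TCP pose, the force, the opening and the grip force at its end, in the units of the state.
- robot.get_state(): the state, without advancing time (a new reading comes with each control period).
- robot.camera(name): name is "side" or "top"; returns (picture, depth): 384x512x3 uint8, red, green, blue; 384x512 float32, mm along the optical axis (not along the pixel's ray), 0 where there is no reading.
- robot.camera_model(name): a dict with "K" (3x3 intrinsics, pixels), "k1" (the pictures are not rectified: a ray, as slopes to the right and down, at radius r is drawn at 1 + k1 r^2 times it, then the intrinsics apply), "R" (3x3) and "t" (3): a world point X has camera coordinates R X + t. Camera axes: x right, y down, z forward; pixel columns grow to the right and rows downward; lengths in mm; the calibration is good to about 2 mm. A picture is of the moment at which its call begins. camera_model takes no time and is no camera call.
- robot.close_job(): hands the job in; it is judged then, once.
The state is a dict: "time": time; "joint_positions": joint angles; "joint_vel": joint speeds; "effort": joint torques, N m; "tcp_pos": TCP position; "orientation": TCP orientation; "wrist_force": force on the tool from outside, world axes, zero at the start; "ft_torque": the same for the moment, N m; "gripper_width": finger opening in mm; "finger_force": force on a finger pad.
Only numpy, scipy, OpenCV 4.12 (cv2) and the standard library are available. Lean on these libraries where they do the work, as an engineer would, in place of code of your own. Each camera call takes 0.05 s, during which the arm holds its last target. There are 200 camera calls.

## Working session

There is one attempt and no reset: what is moved stays moved. The work goes in short steps, Python scripts to look and compute and a tool call to move; the robot and the scene stay as the last step left them, time stands still between calls to the robot, and variables do not carry over. Pictures are saved under pics/ and viewed, at most 10 in all, crops included, and the job is handed in when it is done.

Besides the shell and the picture viewer there is one more tool, called after ">>>" as a command line: name --argument value ..., lists and objects as JSON in quotes. carry_out: Moves the arm, as the interface text tells. Its arguments: {"type":"object","properties":{"series":{"type":"array"}},"required":["series"]}

```bash
mkdir -p pics && cat > h.py <<'E'
import numpy as np, cv2
from plant import robot
def cam(n):
    p,d=robot.camera(n); m=robot.camera_model(n)
    return p,d,{k:np.array(v,float) for k,v in m.items()}
def ray(m,uv):
    uv=np.atleast_2d(np.array(uv,float)); K=m['K']
    k1=float(m['k1'])
    s=np.c_[(uv[:,0]-K[0,2])/K[0,0],(uv[:,1]-K[1,2])/K[1,1]]
    x=s.copy()
    for _ in range(20): x=s/(1+k1*(x**2).sum(1,keepdims=True))
    return x
def onz(m,uv,z):
    x=ray(m,uv); d=np.c_[x,np.ones(len(x))]@m['R']; c=-m['R'].T@m['t']
    return c+d*((np.array(z)-c[2])/d[:,2])[:,None]
def cloud(m,d):
    h,w=d.shape; u,v=np.meshgrid(np.arange(w),np.arange(h))
    x=ray(m,np.c_[u.ravel(),v.ravel()]); z=d.ravel()[:,None]
    return ((np.c_[x,np.ones(len(x))]*z-m['t'])@m['R']).reshape(h,w,3)
E
python3 - <<'E'
from h import *
for n in('top','side'):
    p,d,m=cam(n); cv2.imwrite(f'pics/{n}0.png',p[...,::-1]); np.savez(f'{n}0.npz',p=p,d=d)
    print(n,m['K'].tolist(),m['k1'],m['R'].round(3).tolist(),(-m['R'].T@m['t']).round(0))
print(robot.get_state())
E
```

```text
top [[407.7000757567732, 0.0, 246.37941490110072], [0.0, 407.7000757567732, 200.03831563936623], [0.0, 0.0, 1.0]] -0.1305376460627954 [[-0.005, -1.0, -0.009], [-0.997, 0.006, -0.076], [0.076, 0.009, -0.997]] [ 455.   -3. 1403.]
side [[376.6364747554647, 0.0, 256.7011928695955], [0.0, 376.6364747554647, 193.68927985146763], [0.0, 0.0, 1.0]] -0.051417237364123625 [[-0.999, -0.031, -0.02], [-0.008, 0.715, -0.699], [0.036, -0.699, -0.714]] [543. 795. 839.]
{'time': 0.1, 'joint_positions': array([ 1.14254647e+00,  4.94152581e-01,  1.34602757e+00, -3.69153741e-05,
        1.30253952e+00, -9.55187484e-02]), 'joint_vel': array([ 0.00166236, -0.00145726, -0.0015062 , -0.00017488, -0.00053877,
        0.0002836 ]), 'effort': array([ 1.71913151e-03, -8.83587813e+01, -3.84561074e+01, -1.28586403e-04,
        5.42198381e-03, -1.83111877e-05]), 'tcp_pos': array([204.02828337, 590.42512199, 230.75438017]), 'orientation': array([ 1.65594325e-01,  9.86193795e-01, -5.48903105e-04, -1.28705173e-04]), 'wrist_force': array([ 0.32260656, -0.25088841,  0.06098708]), 'ft_torque': array([0.03516717, 0.06302175, 0.00372288]), 'finger_force': 0.0, 'gripper_width': 85.41527126147625}
```

View pics/top0.png

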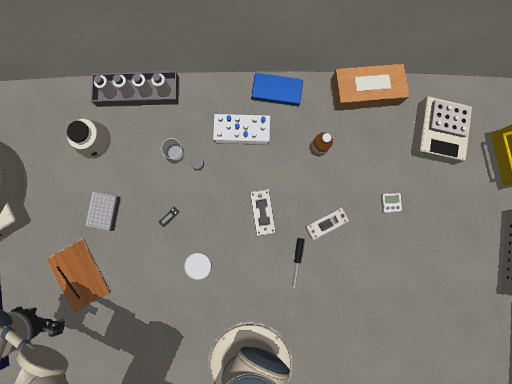

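View pics/side0.png

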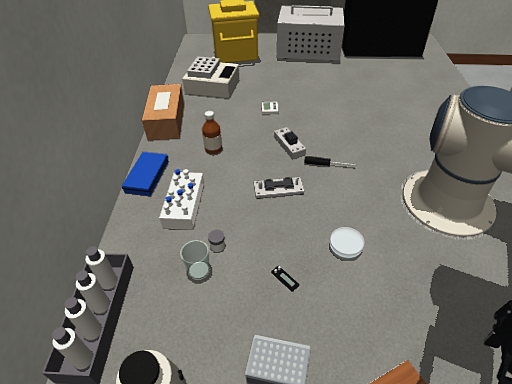

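The top view has the cartridge at (169,217), the holder at (263,212) and the cover at (327,223). The side view has them at (285,278), (278,187) and (290,142). I'll enlarge these next.

```bash
python3 - <<'E'
from h import *
t=np.load('top0.npz')['p'];s=np.load('side0.npz')['p']
def c(p,u,v,r=29): return cv2.resize(p[v-r:v+r,u-r:u+r],(260,260),interpolation=cv2.INTER_CUBIC)
a=np.hstack([c(t,169,217,20),c(t,263,212),c(t,327,223)]);b=np.hstack([c(s,285,278,20),c(s,278,187),c(s,290,142)])
cv2.imwrite('pics/crops.png',np.vstack([a,b])[...,::-1])
E
```

```text
(no output)
```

View pics/crops.png

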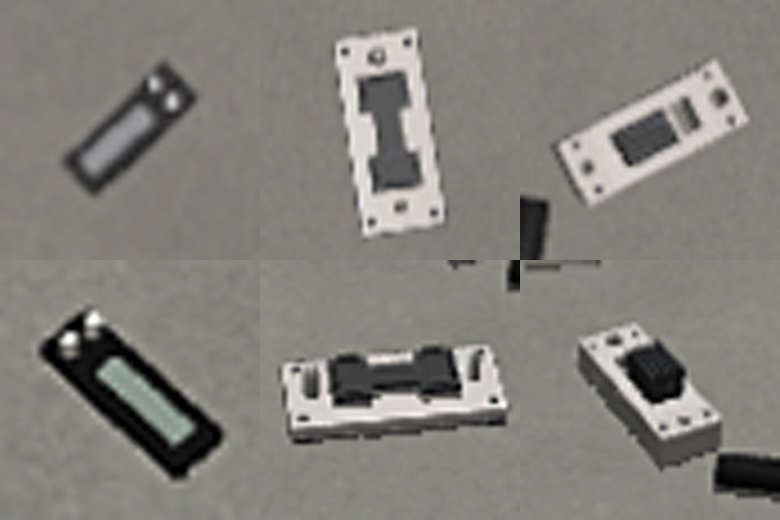

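```bash
cat > seg.py <<'E'
from h import *
def blob(p,uv,r,lo,hi,up=8):
    u,v=uv; g=cv2.cvtColor(p,cv2.COLOR_RGB2GRAY)[v-r:v+r,u-r:u+r]
    g=cv2.resize(g,None,fx=up,fy=up,interpolation=cv2.INTER_CUBIC)
    m=((g>=lo)&(g<=hi)).astype(np.uint8)
    cs,_=cv2.findContours(m,cv2.RETR_EXTERNAL,cv2.CHAIN_APPROX_NONE)
    c=max(cs,key=cv2.contourArea)[:,0].astype(float)
    return (c+.5)/up-.5+np.array([u-r,v-r])
def rect(m,c,z):
    w=onz(m,c,z)[:,:2].astype(np.float32)
    (cx,cy),(a,b),_=q=cv2.minAreaRect(w); bx=cv2.boxPoints(q)
    M=cv2.moments(w); e=np.array([bx[1]-bx[0],bx[2]-bx[1]]); l=e[np.argmax((e**2).sum(1))]
    mu=np.degrees(.5*np.arctan2(2*M['mu11'],M['mu20']-M['mu02']))
    return dict(c=(round(cx,1),round(cy,1)),mom=(round(M['m10']/M['m00'],1),round(M['m01']/M['m00'],1)),size=(round(a,1),round(b,1)),ang=round(float(np.degrees(np.arctan2(l[1],l[0])))%180,1),pang=round(mu%180,1))
E
python3 - <<'E'
from seg import *
P={n:np.load(n+'0.npz') for n in('top','side')}; M={n:{k:np.array(v,float) for k,v in robot.camera_model(n).items()} for n in P}
for n,uv in(('top',(169,217)),('top',(263,212)),('top',(327,223)),('side',(285,278)),('side',(278,187)),('side',(290,142))):
    g=cv2.cvtColor(P[n]['p'],cv2.COLOR_RGB2GRAY); u,v=uv
    w=g[v-27:v+27,u-27:u+27]; print(n,uv,np.percentile(w,[2,10,30,50,70,90,98]), 'depth',P[n]['d'][v,u])
for n,uv in(('top',(169,217)),('side',(285,278))): print('cart',n,[rect(M[n],blob(P[n]['p'],uv,20,0,t),8) for t in(60,75,85)])
for n,uv in(('top',(263,212)),('side',(278,187))): print('hold',n,[rect(M[n],blob(P[n]['p'],uv,30,t,255),16) for t in(150,170,190)])
for n,uv in(('top',(327,223)),('side',(290,142))): print('cov',n,[rect(M[n],blob(P[n]['p'],uv,30,t,255),29) for t in(150,170,190)])
for n,uv in(('top',(327,223)),('side',(290,142))): print('blk',n,[rect(M[n],blob(P[n]['p'],uv,14,0,t),55) for t in(60,80,100)])
for n in P:
    W=cloud(M[n],P[n]['d'])
    for uv in((169,217),(263,212),(327,223)) if n=='top' else ((285,278),(278,187),(290,142)): print(n,uv,W[uv[1],uv[0]].round(1))
E
```

```text
top (169, 217) [ 59. 125. 127. 128. 129. 131. 133.] depth 1395.778
top (263, 212) [ 81.3 118.  127.  129.  131.  209.  216. ] depth 1378.7236
top (327, 223) [ 65.3 124.  127.  129.  130.  192.  210. ] depth 1339.6096
side (285, 278) [  7.3 126.  131.  134.  136.  139.  150. ] depth 948.3682
side (278, 187) [ 37.6  70.  132.  134.  136.  194.  218. ] depth 1167.3268
side (290, 142) [ 16.   65.5 132.  134.  136.  141.  210. ] depth 1284.303
cart top [{'c': (505.3, 277.3), 'mom': (505.4, 273.9), 'size': (25.7, 74.3), 'ang': 134.5, 'pang': np.float64(136.6)}, {'c': (505.3, 277.5), 'mom': (504.4, 277.6), 'size': (27.3, 75.9), 'ang': 134.5, 'pang': np.float64(132.4)}, {'c': (505.2, 277.4), 'mom': (504.6, 277.5), 'size': (28.1, 77.1), 'ang': 134.5, 'pang': np.float64(132.6)}]
cart side [{'c': (504.1, 280.1), 'mom': (503.7, 281.0), 'size': (29.4, 79.9), 'ang': 133.3, 'pang': np.float64(134.8)}, {'c': (504.1, 280.1), 'mom': (503.7, 280.9), 'size': (30.0, 80.4), 'ang': 133.3, 'pang': np.float64(134.6)}, {'c': (504.1, 280.1), 'mom': (503.7, 280.8), 'size': (30.4, 80.9), 'ang': 133.3, 'pang': np
[... 1568 characters left out ...]
pang': np.float64(111.9)}, {'c': (474.9, -252.4), 'mom': (474.7, -252.3), 'size': (27.0, 43.6), 'ang': 117.4, 'pang': np.float64(114.5)}]
blk side [{'c': (474.1, -240.4), 'mom': (474.4, -240.3), 'size': (42.9, 66.7), 'ang': 116.7, 'pang': np.float64(101.3)}, {'c': (473.8, -241.6), 'mom': (474.5, -240.9), 'size': (43.6, 70.5), 'ang': 114.1, 'pang': np.float64(101.1)}, {'c': (491.9, -192.3), 'mom': (485.1, -185.3), 'size': (56.0, 143.7), 'ang': 136.7, 'pang': np.float64(130.0)}]
top (169, 217) [503.8 275.6   9.1]
top (263, 212) [518.7 -47.1  24.4]
top (327, 223) [ 479.4 -257.4   58.7]
side (285, 278) [503.3 282.2  11.4]
side (278, 187) [518.5 -37.6  18.5]
side (290, 142) [ 476.3 -232.1   43. ]
```

Both cameras agree to about 2 mm.

| Object | Centre (mm) | x axis |
|---|---|---|
| Holder | (518.5, -45.7) | 8.3° |
| Cartridge | (504.8, 278.3) | -46° |
| Cover | (478.8, -265.3) | -62.6° |

The tool y axis is at 70.9°. I'll go above the cartridge first.

>>> carry_out --series '[[[0, 0, -0.6, 1.2, -1.25, 0, 0.6], [0, 0, -1.2, 2.6, -2.7, 0, 0.6], [0, 0, -1.9, 4.0, -4.2, 0, 0.6], [0, 0, -2.5, 5.4, -5.6, 0, 0.6], [0, 0, -3.2, 6.8, -7.1, 0, 0.6], [0, 0, -3.8, 8.2, -8.5, 0, 0.6], [0, 0, -4.5, 9.6, -10.0, -0.5, 0.6], [0, 0, -5.0, 11.0, -11.5, -1.5, 0.6], [0, 0, -5.38, 12.02, -12.5, -3, 0.6], [0, 0, -5.38, 12.02, -12.5, -4.5, 0.6]]]'

```text
time: 1.1
tcp_pos: [508.3, 276.0, 118.9]
orientation: [0.392, 0.92, 0.001, 0.002]
wrist_force: [0.8, 0.2, -0.3]
gripper_width: 51.2
finger_force: 0.0
```

>>> carry_out --series '[[[0, 0, 0, 0, 0, -1, 0.6], [0, 0, 0, 0, 0, -2, 0.6], [0, 0, 0, 0, 0, -3, 0.6], [0, 0, 0, 0, 0, -4, 0.6], [0, 0, 0, 0, 0, -4.4, 0.6], [0, 0, 0, 0, 0, -4.6, 0.6], [0, 0, 0, 0, 0, -4.6, 0.6], [0, 0, 0, 0, 0, -4.6, 0.6]]]'

```text
time: 1.9
tcp_pos: [505.2, 278.5, 4.7]
orientation: [0.39, 0.921, 0.0, 0.0]
wrist_force: [0.4, 0.0, 0.7]
gripper_width: 51.2
finger_force: 0.0
```

```bash
python3 - <<'E'
from h import *
for n in('side',):
    p,d,m=cam(n); cv2.imwrite('pics/g1.png',cv2.resize(p[200:330,200:370],(680,520),interpolation=cv2.INTER_CUBIC)[...,::-1])
s=robot.get_state();print(s['tcp_pos'],s['wrist_force'],s['gripper_width'])
E
```

```text
[505.26347445 278.48178449   4.79765664] [ 0.64443114 -0.84373628 -0.20847877] 51.32379078465111
```

View pics/g1.png

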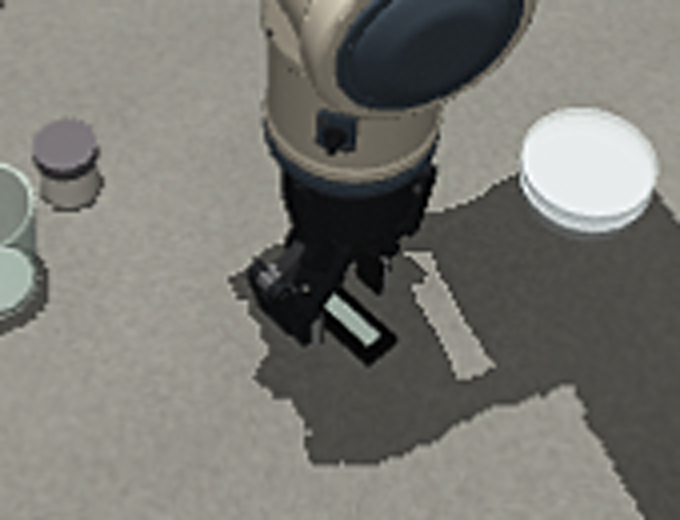

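The fingers straddle the cartridge. I'll go about 3 mm lower and then close.

>>> carry_out --series '[[[0, 0, 0, 0, 0, -0.07, 0.6], [0, 0, 0, 0, 0, -0.14, 0.6], [0, 0, 0, 0, 0, -0.14, 0.45], [0, 0, 0, 0, 0, -0.14, 0.35], [0, 0, 0, 0, 0, -0.14, 0.25], [0, 0, 0, 0, 0, -0.14, 0.1], [0, 0, 0, 0, 0, -0.14, 0.1], [0, 0, 0, 0, 0, -0.14, 0.1]]]'

```text
time: 2.75
tcp_pos: [504.7, 278.2, 0.6]
orientation: [0.39, 0.921, 0.0, 0.0]
wrist_force: [-1.5, 0.0, 6.3]
gripper_width: 23.7
finger_force: 59.1
```

>>> carry_out --series '[[[0, 0, 0, 0, 0, 0.2, 0.1], [0, 0, 0, 0, 0, 0.8, 0.1], [0, 0, 0, 0, 0, 1.6, 0.1], [0, 0, 0, 0, 0, 2.5, 0.1], [0, 0, 0, 0, 0, 3.4, 0.1], [0, 0, 0, 0, 0, 4.2, 0.1], [0, 0, 0, 0, 0, 4.8, 0.1], [0, 0, 0, 0, 0, 4.8, 0.1]]]'

```text
time: 3.55
tcp_pos: [505.6, 278.6, 122.4]
orientation: [0.39, 0.921, 0.001, 0.001]
wrist_force: [-0.2, -0.8, -0.1]
gripper_width: 24.2
finger_force: 59.1
```

```bash
python3 - <<'E'
from h import *
p,d,m=cam('side')
s=robot.get_state();print(s['tcp_pos'],s['orientation'],s['wrist_force'],s['gripper_width'],s['finger_force'])
X=np.array(s['tcp_pos']);c=m['R']@X+m['t'];u=(m['K']@(c/c[2]))[:2].astype(int);print(u)
cv2.imwrite('pics/g2.png',cv2.resize(p[u[1]-50:u[1]+50,u[0]-60:u[0]+60],(720,600),interpolation=cv2.INTER_CUBIC)[...,::-1])
E
```

```text
[505.12521864 278.39276554 121.08862884] [3.90451889e-01 9.20622857e-01 6.66760660e-04 6.58039314e-04] [ 1.43548582 -0.26068955 -0.61868679] 24.122118686372904 59.08035457134247
[285 251]
```

View pics/g2.png

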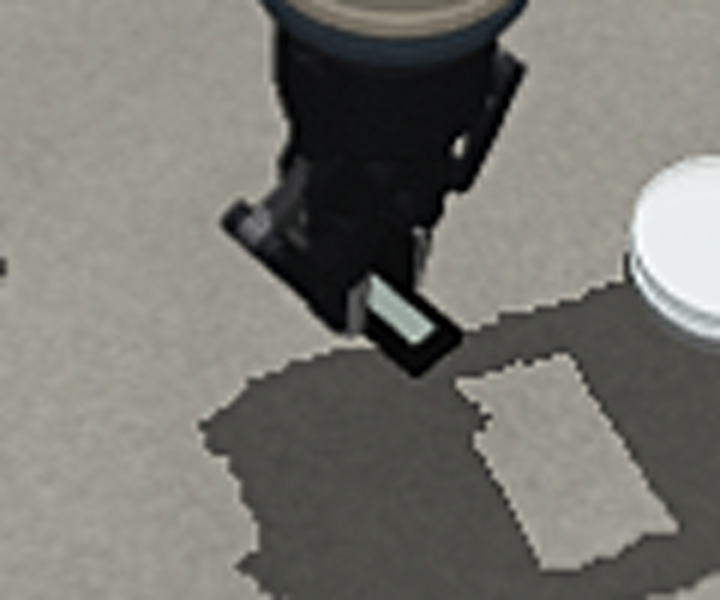

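The cartridge is held level. Next I'll carry it above the holder.

>>> carry_out --series '[[[0, 0, 0.4, 0.02, -0.5, 0, 0.1], [0, 0, 1.3, 0.06, -1.6, 0, 0.1], [0, 0, 2.6, 0.13, -3.1, 0, 0.1], [0, 0, 4.0, 0.2, -4.8, 0, 0.1], [0, 0, 5.5, 0.28, -6.6, 0, 0.1], [0, 0, 7.0, 0.35, -8.4, 0, 0.1], [0, 0, 8.4, 0.43, -10.0, 0, 0.1], [0, 0, 9.7, 0.49, -11.6, -0.3, 0.1], [0, 0, 10.5, 0.53, -12.5, -0.8, 0.1], [0, 0, 10.86, 0.55, -12.96, -1.4, 0.1]]]'

```text
time: 4.6
tcp_pos: [518.2, -47.9, 84.3]
orientation: [-0.073, 0.997, -0.0, -0.0]
wrist_force: [-0.8, 0.1, -1.0]
gripper_width: 24.2
finger_force: 59.1
```

>>> carry_out --series '[[[0, 0, 0, 0, 0, -0.4, 0.1], [0, 0, 0, 0, 0, -0.7, 0.1], [0, 0, 0, 0, 0, -0.7, 0.1], [0, 0, 0, 0, 0, -0.7, 0.1]]]'

```text
time: 5.0
tcp_pos: [518.4, -45.0, 67.8]
orientation: [-0.073, 0.997, 0.0, -0.0]
wrist_force: [-0.3, 0.8, 0.2]
gripper_width: 23.8
finger_force: 59.1
```

```bash
cat > look.py <<'E'
from h import *
import sys
p,d,m=cam('side')
s=robot.get_state();X=np.array(s['tcp_pos']);print(X,s['orientation'].round(4),s['wrist_force'],s['gripper_width'])
u,v=278,180
print('org',u-50,v-45);cv2.imwrite(sys.argv[1],cv2.resize(p[v-45:v+30,u-50:u+50],(800,600),interpolation=cv2.INTER_CUBIC)[...,::-1])
np.savez(sys.argv[1][:-4],p=p,d=d)
E
python3 look.py pics/g3.png
```

```text
[518.61126842 -45.13247327  68.06645165] [-7.300e-02  9.973e-01 -0.000e+00  2.000e-04] [ 0.13164247  0.13331286 -0.35975042] 23.804083815581855
org 228 135
```

View pics/g3.png

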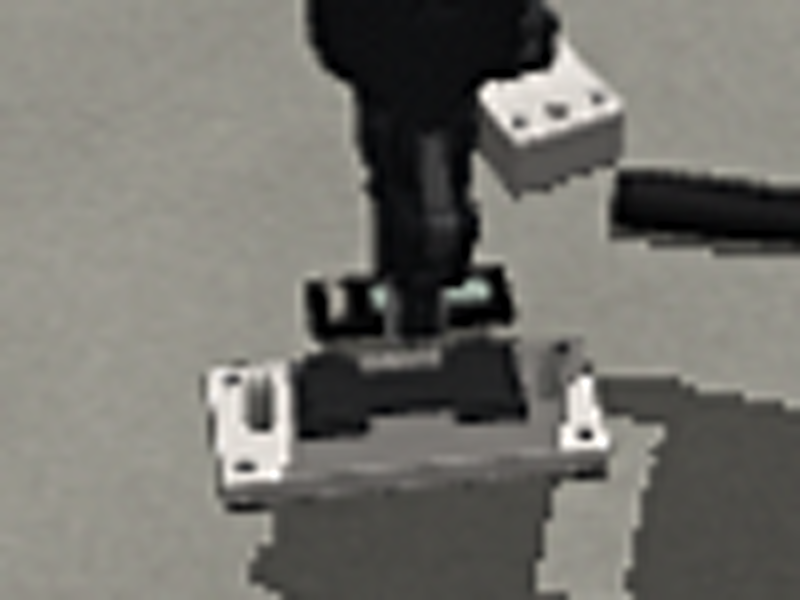

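The cartridge runs from (310,278) to (514,325) in the crop, with its ports on the left towards the large dowel. The bed's front edge runs from (297,435) to (525,415). I'll compare the two along the holder axis.

```bash
python3 - <<'E'
from h import *
m={k:np.array(v,float) for k,v in robot.camera_model('side').items()}
p=np.load('pics/g3.npz')['p'];g=cv2.cvtColor(p,cv2.COLOR_RGB2GRAY).astype(int)
t=np.radians(8.3);ax=np.array([np.cos(t),np.sin(t)]);ay=np.array([-ax[1],ax[0]]);o=np.array([518.5,-45.9])
def loc(px,z):
    uv=np.array(px)/8+np.array([228,135])-.5+.5/8
    w=onz(m,uv,z)[:,:2]-o; return np.c_[w@ax,w@ay].round(1).tolist()
print('cart topback',loc([(308,280),(512,266)],75.5),'botfront',loc([(312,340),(516,326)],67.5))
print('bed front',loc([(297,437),(526,417)],30),'back',loc([(310,348),(518,338)],32))
for r in range(169,178): print(r,g[r,262:298])
E
```

```text
cart topback [[35.4, -13.9], [-42.3, -11.4]] botfront [[37.2, 10.7], [-39.8, 13.4]]
bed front [[44.7, 23.7], [-43.4, 24.6]] back [[33.6, -22.5], [-47.8, -17.2]]
169 [147 146 145 150 156 161 138 145 137  95  92  96  69  13  28  18  11  15
  23  22  20  20   8   0  23  60  32   0   0 148 153 146 142 143 144 142]
170 [145 145 146 155  72  43  78 131  75  18  15  18  29  63  58  18   6  15
  19  17  13   5   0  15 146 163 126  31   0  78 146 148 145 144 144 143]
171 [143 145 147 161  47   0  46 143 150  44   0   0 106 165  99  45  16  12
  13  12  19  93 160 164 175 177 181  58   0  59 145 146 145 142 142 141]
172 [144 145 147 160  49   0   4 135 162  54   0   0  81 175 104  65  23  14
  16  12  23  84 105 105 103  87  84  23   0  10 146 151 146 143 142 143]
173 [146 145 147 160  63   1   0 132 152  52   5   3  42 100  85  73  26  12
  23  15  24  66  33  22  23  16  12   9   6   0 106 145 142 137 140 140]
174 [146 146 148 161  91  17   0 107  93  36   9   6  12  19  77  58  20  13
  17  13  27  51  16   6   0   0   0   0   0   0  88 142 143 141 141 141]
175 [149 148 146 158  89  19   3  34  26  15  12  10   7   0  78  54  17  13
  18  12  25  43  11   0   0  28  28  59  60  49 133 145 142 142 144 145]
176 [145 146 147 154 116  27   0   0   0   1   2   1   0   0  77  52  14   8
   9   4  17  49  73  77  76  75  72 117 151 149 152 146 143 144 145 146]
177 [145 146 151 156 156  82  34  30  50  54  49  70  72  68  79  81  44  34
  53  52  73  77  83  57  52  42  36  64  78  75  86 128 133 131 128 120]
```

```bash
python3 - <<'E'
from h import *
m={k:np.array(v,float) for k,v in robot.camera_model('side').items()}
t=np.radians(8.3);ax=np.array([np.cos(t),np.sin(t)]);ay=np.array([-ax[1],ax[0]]);o=np.array([517.6,-46.3])
w=onz(m,[(265.8,172.2),(291.05,170.6)],75.5)[:,:2]-o
print(np.c_[w@ax,w@ay].round(2),(w@ax).mean())
c=-m['R'].T@m['t'];print(c)
c3=m['R']@np.array([518.6,-45.1,68.])+m['t'];print(c3)
# dowels in initial side image & window around
g=cv2.cvtColor(np.load('side0.npz')['p'],cv2.COLOR_RGB2GRAY).astype(int)
for r in range(176,194,2): print(r,g[r,246:312].tolist())
E
```

```text
[[ 38.71  -2.04]
 [-37.61   1.13]] 0.5494312908644652
[542.57707248 795.04299355 839.23159517]
[  65.13791468  -60.71327288 1137.2265709 ]
176 [138, 140, 138, 137, 138, 139, 137, 137, 138, 137, 136, 134, 137, 138, 138, 136, 134, 136, 136, 136, 136, 133, 136, 135, 134, 134, 132, 134, 136, 135, 136, 136, 139, 140, 139, 137, 138, 139, 140, 141, 142, 141, 142, 123, 134, 133, 127, 125, 123, 121, 123, 125, 122, 127, 130, 131, 134, 132, 133, 134, 131, 132, 133, 135, 134, 133]
178 [143, 141, 139, 140, 140, 139, 136, 134, 134, 135, 137, 140, 136, 135, 136, 135, 135, 135, 137, 138, 145, 151, 133, 127, 122, 139, 141, 132, 128, 126, 124, 123, 124, 100, 136, 141, 169, 104, 90, 39, 30, 28, 24, 46, 63, 47, 202, 211, 205, 212, 177, 107, 66, 201, 172, 130, 129, 132, 131, 129, 132, 133, 137, 134, 131, 136]
180 [140, 140, 140, 137, 138, 138, 139, 137, 133, 131, 131, 100, 98, 141, 142, 163, 170, 165, 90, 75, 34, 23, 26, 23, 25, 58, 95, 212, 225, 220, 226, 226, 196, 192, 164, 157, 166, 85, 57, 61, 65, 66, 65, 66, 63, 21, 118, 206, 213, 184, 95, 69, 161, 208, 218, 103, 117, 131, 134, 131, 132, 130, 131, 1
[... 1185 characters left out ...]
 164, 133, 131, 132, 135, 133, 134, 133, 133]
190 [142, 141, 140, 138, 138, 139, 139, 136, 100, 214, 213, 206, 206, 208, 210, 209, 206, 207, 218, 115, 82, 88, 92, 91, 94, 94, 91, 84, 205, 216, 211, 210, 210, 210, 211, 211, 211, 213, 218, 208, 205, 217, 219, 217, 218, 218, 218, 217, 215, 215, 217, 219, 223, 233, 221, 218, 231, 254, 125, 130, 139, 136, 134, 138, 138, 138]
192 [143, 143, 144, 139, 137, 138, 139, 138, 135, 122, 206, 191, 153, 175, 208, 210, 210, 209, 211, 213, 215, 216, 217, 216, 217, 217, 217, 216, 214, 214, 216, 221, 222, 227, 228, 228, 236, 237, 237, 226, 188, 171, 145, 136, 116, 113, 111, 118, 118, 115, 100, 95, 86, 84, 79, 79, 77, 75, 135, 142, 141, 136, 133, 135, 135, 138]
```

In the side camera the held cartridge sits within about 0.5 mm of the bed's centre. I'll nudge it slightly and lower it.

>>> carry_out --series '[[[0, 0, 0, 0.02, -0.02, -0.4, 0.1], [0, 0, 0, 0.02, -0.02, -0.8, 0.1], [0, 0, 0, 0.02, -0.02, -1.1, 0.1], [0, 0, 0, 0.02, -0.02, -1.3, 0.1], [0, 0, 0, 0.02, -0.02, -1.4, 0.1], [0, 0, 0, 0.02, -0.02, -1.45, 0.1], [0, 0, 0, 0.02, -0.02, -1.5, 0.1], [0, 0, 0, 0.02, -0.02, -1.53, 0.1], [0, 0, 0, 0.02, -0.02, -1.53, 0.1]]]'

```text
time: 5.95
tcp_pos: [519.0, -46.3, 29.6]
orientation: [-0.073, 0.997, -0.0, 0.0]
wrist_force: [-0.1, -0.2, 0.0]
gripper_width: 24.1
finger_force: 59.1
```

>>> carry_out --series '[[[0, 0, 0, 0, 0, -0.03, 0.1], [0, 0, 0, 0, 0, -0.06, 0.1], [0, 0, 0, 0, 0, -0.06, 0.1]]]'

```text
time: 6.25
tcp_pos: [519.1, -46.3, 28.2]
orientation: [-0.073, 0.997, -0.0, 0.0]
wrist_force: [-0.2, -0.2, 4.1]
gripper_width: 23.8
finger_force: 59.7
```

Contact at the seat height reads 4 N. I'll release and rise.

>>> carry_out --series '[[[0, 0, 0, 0, 0, 0, 0.3], [0, 0, 0, 0, 0, 0, 0.4], [0, 0, 0, 0, 0, 0, 0.5], [0, 0, 0, 0, 0, 0, 0.5], [0, 0, 0, 0, 0, 0, 0.5], [0, 0, 0, 0, 0, 0.5, 0.5], [0, 0, 0, 0, 0, 1.5, 0.5], [0, 0, 0, 0, 0, 3, 0.6], [0, 0, 0, 0, 0, 4, 0.6], [0, 0, 0, 0, 0, 5, 0.6]]]'

```text
time: 7.25
tcp_pos: [518.9, -46.3, 155.3]
orientation: [-0.073, 0.997, -0.0, 0.001]
wrist_force: [-0.8, -0.1, -0.8]
gripper_width: 51.3
finger_force: 0.0
```

>>> carry_out --series '[[[0, 0, -1.0, -0.1, -0.6, 0, 0.6], [0, 0, -2.5, -0.3, -1.5, 0, 0.6], [0, 0, -4.1, -0.5, -2.5, 0, 0.6], [0, 0, -5.7, -0.7, -3.5, 0, 0.6], [0, 0, -7.3, -0.9, -4.5, 0, 0.6], [0, 0, -8.9, -1.1, -5.4, 0, 0.6], [0, 0, -10.5, -1.3, -6.4, 0, 0.6], [0, 0, -12.1, -1.5, -7.3, 0, 0.6], [0, 0, -13.5, -1.68, -8.0, 0, 0.6], [0, 0, -14.17, -1.78, -8.47, -0.5, 0.6]]]'

```text
time: 8.25
tcp_pos: [474.8, -259.8, 142.4]
orientation: [0.521, 0.853, -0.0, 0.002]
wrist_force: [0.4, -0.9, 0.0]
gripper_width: 51.0
finger_force: 0.0
```

>>> carry_out --series '[[[0, 0, 0, 0, 0, -0.6, 0.6], [0, 0, 0, 0, 0, -1, 0.6], [0, 0, 0, 0, 0, -1, 0.6], [0, 0, 0, 0, 0, -1, 0.6]]]'

```text
time: 8.65
tcp_pos: [474.6, -257.8, 116.0]
orientation: [0.519, 0.855, 0.0, -0.0]
wrist_force: [0.4, -0.1, -0.3]
gripper_width: 51.2
finger_force: 0.0
```

```bash
python3 - <<'E'
from h import *
s=robot.get_state();q=s['orientation'];print(s['tcp_pos'],q.round(4),'yaw y',np.degrees(2*np.arctan2(q[1],q[0]))-90)
P=[]
for n,u,v in(('top',263,212),('side',278,187),('side',285,130)):
    p,d,m=cam(n); np.savez(n+'1.npz',p=p,d=d); P.append(cv2.resize(p[v-29:v+29,u-29:u+29],(266,266),interpolation=cv2.INTER_CUBIC))
cv2.imwrite('pics/g4.png',np.hstack(P)[...,::-1])
E
```

```text
[ 474.55195692 -257.79985749  116.01781327] [ 0.5186  0.855   0.     -0.    ] yaw y 27.518822381983384
```

View pics/g4.png

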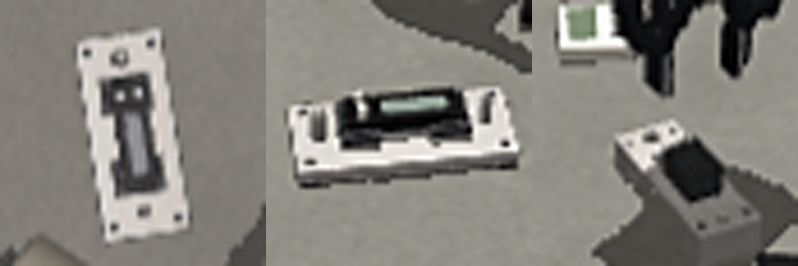

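The cartridge lies flat in the bed with its ports at the large dowel (first two panels). The fingers stand above the cover block at about (690,165). I'll descend and grip.

>>> carry_out --series '[[[0, 0, 0, 0, 0, -0.8, 0.6], [0, 0, 0, 0, 0, -1.7, 0.6], [0, 0, 0, 0, 0, -2.5, 0.6], [0, 0, 0, 0, 0, -3.1, 0.6], [0, 0, 0, 0, 0, -3.34, 0.6], [0, 0, 0, 0, 0, -3.34, 0.6], [0, 0, 0, 0, 0, -3.34, 0.45], [0, 0, 0, 0, 0, -3.34, 0.35], [0, 0, 0, 0, 0, -3.34, 0.1], [0, 0, 0, 0, 0, -3.34, 0.1]]]'

```text
time: 9.8
tcp_pos: [474.9, -258.3, 33.0]
orientation: [0.519, 0.855, -0.0, 0.001]
wrist_force: [-0.1, 0.6, 8.1]
gripper_width: 27.0
finger_force: 59.0
```

>>> carry_out --series '[[[0, 0, 0, 0, 0, 0, 0.1], [0, 0, 0, 0, 0, 0, 0.1], [0, 0, 0, 0, 0, 0, 0.1]]]'

```text
time: 10.1
tcp_pos: [474.9, -258.3, 33.0]
orientation: [0.519, 0.855, -0.0, 0.001]
wrist_force: [-0.8, 1.6, 7.5]
gripper_width: 27.1
finger_force: 59.0
```

The grip is firm. I'll lift, carry and turn the cover above the holder.

>>> carry_out --series '[[[0, 0, 0, 0, 0, 0.2, 0.1], [0, 0, 0, 0, 0, 0.8, 0.1], [0, 0, 0, 0, 0, 1.6, 0.1], [0, 0, 0, 0, 0, 2.5, 0.1], [0, 0, 0, 0, 0, 3.3, 0.1], [0, 0, 0, 0, 0, 3.8, 0.1], [0, 0, 0, 0, 0, 4.0, 0.1], [0, 0, 0, 0, 0, 4.0, 0.1]]]'

```text
time: 10.9
tcp_pos: [474.5, -258.1, 132.3]
orientation: [0.519, 0.855, -0.0, 0.0]
wrist_force: [-0.1, 0.1, -2.2]
gripper_width: 27.1
finger_force: 59.8
```

>>> carry_out --series '[[[0, 0, 0.6, 0.06, 0.4, 0, 0.1], [0, 0, 2.0, 0.2, 1.2, 0, 0.1], [0, 0, 3.6, 0.36, 2.1, 0, 0.1], [0, 0, 5.2, 0.52, 3.1, 0, 0.1], [0, 0, 6.8, 0.68, 4.0, 0, 0.1], [0, 0, 8.4, 0.84, 5.0, 0, 0.1], [0, 0, 10.0, 1.0, 5.9, 0, 0.1], [0, 0, 11.6, 1.16, 6.9, 0, 0.1], [0, 0, 13.0, 1.3, 7.7, 0, 0.1], [0, 0, 14.0, 1.41, 8.33, 0, 0.1]]]'

```text
time: 11.9
tcp_pos: [509.2, -48.5, 131.0]
orientation: [-0.068, 0.998, 0.0, -0.001]
wrist_force: [0.3, 0.2, -3.0]
gripper_width: 26.4
finger_force: 59.8
```

>>> carry_out --series '[[[0, 0, 0.17, 0.01, 0.1, -0.5, 0.1], [0, 0, 0.17, 0.01, 0.1, -0.9, 0.1], [0, 0, 0.17, 0.01, 0.1, -1.0, 0.1], [0, 0, 0.17, 0.01, 0.1, -1.0, 0.1], [0, 0, 0.17, 0.01, 0.1, -1.0, 0.1]]]'

```text
time: 12.4
tcp_pos: [509.9, -47.7, 107.0]
orientation: [-0.072, 0.997, 0.0, -0.0]
wrist_force: [0.2, 0.3, -2.4]
gripper_width: 26.8
finger_force: 59.7
```

```bash
python3 look.py pics/g5.png && python3 - <<'E'
from h import *
q=robot.get_state()['orientation'];print('yaw y',np.degrees(2*np.arctan2(q[1],q[0]))-90)
E
```

```text
[510.05044787 -47.65917187 107.21463204] [-7.230e-02  9.974e-01 -1.000e-04  1.000e-04] [ 0.39437021 -0.33484548 -2.88144129] 26.968737113535045
org 228 135
yaw y 98.28742493622534
```

View pics/g5.png

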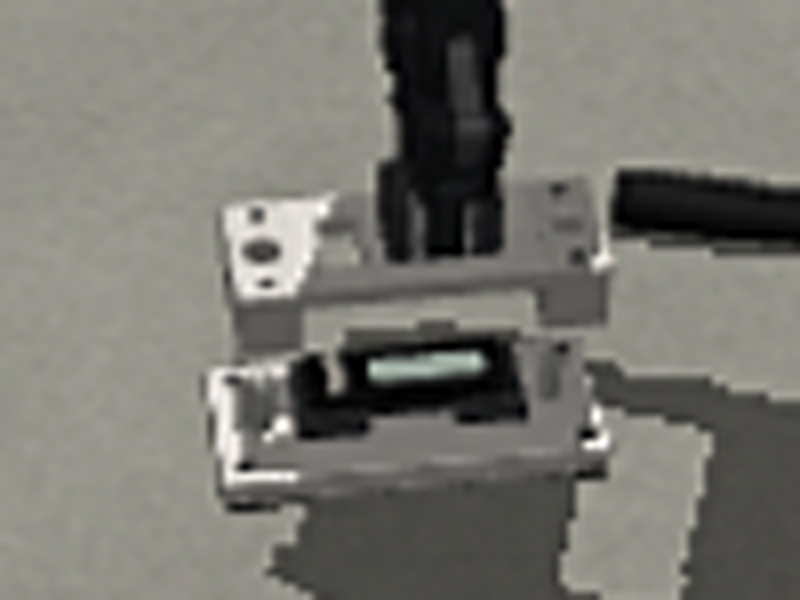

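The cover hovers over the holder. In the crop its large hole is at (263,251), its small hole at about (568,225), and its front top edge runs from (231,298) to (610,272).

```bash
python3 - <<'E'
from h import *
m={k:np.array(v,float) for k,v in robot.camera_model('side').items()}
t=np.radians(8.3);ax=np.array([np.cos(t),np.sin(t)]);ay=np.array([-ax[1],ax[0]]);o=np.array([517.6,-46.3])
def loc(px,z):
    w=onz(m,np.array(px)/8+np.array([228,135])-.5+.5/8,z)[:,:2]-o; return np.c_[w@ax,w@ay].round(1).tolist()
z=107.2-33
print('holes',loc([(263,251),(568,225)],z+29),'front top',loc([(231,298),(610,272)],z+29),'back left',loc([(220,203)],z+29),'foot front',loc([(237,348),(606,325)],z))
p=np.load('pics/g5.npz')['p'];g=cv2.cvtColor(p,cv2.COLOR_RGB2GRAY).astype(int)
for r in range(159,172): print(r,g[r,253:270].tolist())
for r in range(158,170): print(r,g[r,290:308].tolist())
E
```

```text
holes [[54.7, -1.2], [-59.2, -0.3]] front top [[69.3, 22.8], [-69.4, 27.4]] back left [[67.4, -30.3]] foot front [[67.2, 18.6], [-70.5, 24.7]]
159 [143, 144, 143, 142, 139, 139, 139, 139, 134, 134, 133, 130, 130, 149, 153, 174, 185]
160 [148, 146, 141, 153, 171, 175, 180, 197, 196, 190, 211, 218, 216, 217, 221, 231, 153]
161 [144, 141, 134, 206, 217, 220, 124, 93, 204, 217, 219, 226, 224, 223, 228, 240, 142]
162 [147, 145, 118, 210, 220, 223, 131, 108, 208, 218, 215, 221, 222, 224, 180, 137, 103]
163 [149, 147, 117, 212, 219, 220, 211, 211, 221, 219, 215, 219, 222, 227, 143, 80, 79]
164 [149, 147, 118, 179, 218, 225, 216, 186, 196, 215, 218, 218, 222, 227, 177, 115, 108]
165 [149, 150, 124, 137, 217, 168, 112, 94, 97, 134, 211, 220, 222, 227, 195, 146, 141]
166 [146, 150, 125, 128, 223, 122, 63, 73, 71, 63, 194, 217, 223, 229, 149, 138, 145]
167 [150, 153, 126, 130, 219, 183, 114, 71, 93, 142, 210, 217, 225, 235, 136, 140, 149]
168 [151, 151, 148, 102, 213, 222, 214, 213, 215, 216, 219, 218, 230, 159, 107, 121, 128]
169 [148, 146, 149, 64, 211, 224, 223, 226, 198, 216, 218, 220, 236,
[... 567 characters left out ...]
 123, 120, 117, 112, 109, 98, 93, 90, 98, 110, 123, 158, 54, 0, 1, 5]
163 [37, 119, 122, 119, 118, 113, 114, 91, 84, 82, 90, 110, 111, 155, 78, 46, 29, 11]
164 [34, 116, 117, 115, 116, 101, 112, 111, 111, 108, 110, 112, 107, 188, 85, 59, 61, 60]
165 [30, 114, 119, 116, 117, 112, 111, 113, 116, 117, 116, 113, 103, 188, 141, 137, 143, 145]
166 [78, 118, 119, 117, 117, 115, 111, 113, 117, 82, 56, 104, 97, 218, 153, 146, 150, 151]
167 [116, 120, 117, 117, 117, 117, 112, 114, 118, 70, 52, 103, 212, 238, 191, 151, 149, 147]
168 [121, 119, 119, 120, 119, 121, 117, 112, 112, 100, 96, 98, 178, 155, 128, 141, 147, 148]
169 [106, 99, 98, 100, 94, 94, 94, 90, 92, 91, 90, 87, 101, 85, 117, 142, 147, 144]
```

```bash
python3 - <<'E'
from h import *
p,d,m=cam('top'); np.savez('top2.npz',p=p,d=d)
s=np.load('side0.npz')['p']; t0=np.load('top0.npz')['p']
def c(p,u,v,r): return cv2.resize(p[v-r:v+r,u-r:u+r],(400,400),interpolation=cv2.INTER_CUBIC)
cv2.imwrite('pics/g6.png',np.hstack([c(p,263,210,25),c(s,290,142,25)])[...,::-1])
E
```

```text
(no output)
```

View pics/g6.png

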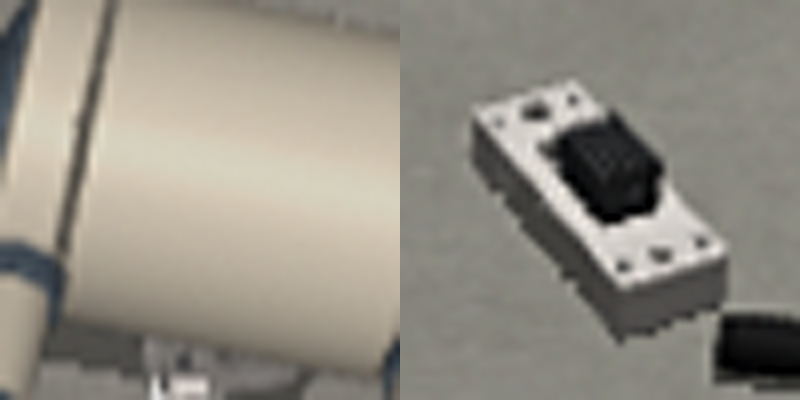

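```bash
python3 - <<'E'
from h import *
m={k:np.array(v,float) for k,v in robot.camera_model('side').items()}
h=onz(m,[(281.56,130.3),(297.06,148.3)],29)[:,:2];e=(h[0]-h[1]);c=h.mean(0);print('cover holes',h.round(1),'mid',c.round(1),np.linalg.norm(e).round(1),np.degrees(np.arctan2(e[1],e[0])).round(1))
d=onz(m,[(260.2,187.9),(296.8,184.8)],16)[:,:2];e=d[0]-d[1];print('dowels',d.round(1),d.mean(0).round(1),np.linalg.norm(e).round(1),np.degrees(np.arctan2(e[1],e[0])).round(1))
h=onz(m,[(260.1,166),(298.6,162.5)],103.2)[:,:2];e=(h[0]-h[1]);print('now holes',h.round(1),h.mean(0).round(1),np.linalg.norm(e).round(1),np.degrees(np.arctan2(e[1],e[0])).round(1))
# depth-based: end edges of the cover and plate
p=np.load('pics/g5.npz');W=cloud(m,p['d'])
t=np.radians(8.3);ax=np.array([np.cos(t),np.sin(t)]);ay=np.array([-ax[1],ax[0]])
for z0,z1 in((98,108),(11,21)):
    q=W[(W[...,2]>z0)&(W[...,2]<z1)&(abs(W[...,0]-518)<110)&(abs(W[...,1]+46)<45)][:,:2]
    a=(q-[517.6,-46.3])@ax;b=(q-[517.6,-46.3])@ay;print(len(q),np.sort(a)[[0,3,8,-9,-4,-1]].round(1),np.sort(b)[[0,5,-6,-1]].round(1))
E
```

```text
cover holes [[ 503.3 -318.3]
 [ 452.2 -215.5]] mid [ 477.8 -266.9] 114.7 -63.5
dowels [[573.6 -35.6]
 [459.6 -50.6]] [516.6 -43.1] 115.0 7.5
now holes [[572.9 -39.3]
 [458.9 -56. ]] [515.9 -47.6] 115.2 8.4
455 [-70.9 -69.5 -67.9  66.5  67.7  68. ] [-29.4 -26.8  27.2  28.4]
447 [-74.2 -73.7 -72.1  73.8  75.1  75.4] [-32.8 -29.7  34.4  35.2]
```

The side view puts the cover 1–1.5 mm short along +x, within the taper's capture range. I'll correct by 1 mm and lower to just above the dowels.

>>> carry_out --series '[[[0, 0, 0, 0.04, 0.02, -0.3, 0.1], [0, 0, 0, 0.04, 0.02, -0.7, 0.1], [0, 0, 0, 0.04, 0.02, -1.0, 0.1], [0, 0, 0, 0.04, 0.02, -1.2, 0.1], [0, 0, 0, 0.04, 0.02, -1.3, 0.1], [0, 0, 0, 0.04, 0.02, -1.4, 0.1], [0, 0, 0, 0.04, 0.02, -1.4, 0.1]]]'

```text
time: 13.2
tcp_pos: [510.9, -46.8, 71.8]
orientation: [-0.073, 0.997, 0.0, -0.0]
wrist_force: [0.6, -0.2, -2.3]
gripper_width: 26.6
finger_force: 59.7
```

>>> carry_out --series '[[[0, 0, 0, 0, 0, -0.05, 0.1], [0, 0, 0, 0, 0, -0.1, 0.1], [0, 0, 0, 0, 0, -0.1, 0.1]]]'

```text
time: 13.5
tcp_pos: [510.9, -46.8, 69.5]
orientation: [-0.073, 0.997, -0.0, 0.0]
wrist_force: [-0.3, 0.3, -2.6]
gripper_width: 26.6
finger_force: 59.7
```

>>> carry_out --series '[[[0, 0, 0, 0, 0, -0.04, 0.1], [0, 0, 0, 0, 0, -0.08, 0.1], [0, 0, 0, 0, 0, -0.08, 0.1]]]'

```text
time: 13.8
tcp_pos: [510.9, -46.8, 67.4]
orientation: [-0.073, 0.997, 0.0, -0.0]
wrist_force: [0.1, 0.5, -2.2]
gripper_width: 26.5
finger_force: 59.7
```

There is no contact, so both holes are past the tapers. I'll continue.

>>> carry_out --series '[[[0, 0, 0, 0, 0, -0.06, 0.1], [0, 0, 0, 0, 0, -0.12, 0.1], [0, 0, 0, 0, 0, -0.18, 0.1], [0, 0, 0, 0, 0, -0.24, 0.1], [0, 0, 0, 0, 0, -0.24, 0.1]]]'

```text
time: 14.3
tcp_pos: [510.9, -46.8, 61.3]
orientation: [-0.073, 0.997, 0.0, -0.0]
wrist_force: [1.3, 1.7, -3.3]
gripper_width: 26.6
finger_force: 59.7
```

>>> carry_out --series '[[[0, 0, 0, 0, 0, -0.06, 0.1], [0, 0, 0, 0, 0, -0.12, 0.1], [0, 0, 0, 0, 0, -0.18, 0.1], [0, 0, 0, 0, 0, -0.24, 0.1], [0, 0, 0, 0, 0, -0.24, 0.1]]]'

```text
time: 14.8
tcp_pos: [511.0, -46.8, 55.4]
orientation: [-0.073, 0.997, -0.0, 0.0]
wrist_force: [2.3, 0.8, -3.2]
gripper_width: 26.8
finger_force: 59.7
```

>>> carry_out --series '[[[0, 0, 0, 0, 0, -0.06, 0.1], [0, 0, 0, 0, 0, -0.12, 0.1], [0, 0, 0, 0, 0, -0.18, 0.1], [0, 0, 0, 0, 0, -0.22, 0.1], [0, 0, 0, 0, 0, -0.22, 0.1]]]'

```text
time: 15.3
tcp_pos: [511.1, -46.8, 50.2]
orientation: [-0.073, 0.997, -0.0, 0.0]
wrist_force: [0.3, 1.4, 6.8]
gripper_width: 26.7
finger_force: 60.9
```

>>> carry_out --series '[[[0, 0, 0, 0, 0, -0.04, 0.1], [0, 0, 0, 0, 0, -0.06, 0.1], [0, 0, 0, 0, 0, -0.06, 0.1]]]'

```text
time: 15.6
tcp_pos: [511.1, -46.8, 49.1]
orientation: [-0.073, 0.997, -0.0, 0.0]
wrist_force: [-1.5, 2.1, 13.2]
gripper_width: 27.2
finger_force: 61.8
```

>>> carry_out --series '[[[0, 0, 0, 0, 0, -0.04, 0.1], [0, 0, 0, 0, 0, -0.08, 0.1], [0, 0, 0, 0, 0, -0.08, 0.1]]]'

```text
time: 15.9
tcp_pos: [511.1, -46.7, 48.9]
orientation: [-0.073, 0.997, -0.0, 0.001]
wrist_force: [-14.4, 4.5, 62.3]
gripper_width: 26.7
finger_force: 68.0
```

It's flush on hard contact. I'll ease the push a little.

>>> carry_out --series '[[[0, 0, 0, 0, 0, 0.04, 0.1], [0, 0, 0, 0, 0, 0.04, 0.1], [0, 0, 0, 0, 0, 0.04, 0.1], [0, 0, 0, 0, 0, 0.04, 0.1], [0, 0, 0, 0, 0, 0.04, 0.1]]]'

```text
time: 16.4
tcp_pos: [511.1, -46.8, 49.0]
orientation: [-0.073, 0.997, -0.0, 0.001]
wrist_force: [-7.8, 3.5, 37.4]
gripper_width: 27.0
finger_force: 65.1
```

```bash
python3 look.py pics/g7.png
```

```text
[511.10790562 -46.73375304  48.97225114] [-7.270e-02  9.974e-01 -2.000e-04  7.000e-04] [-6.59602286  4.15530314 37.1948694 ] 26.805790979612652
org 228 135
```

View pics/g7.png

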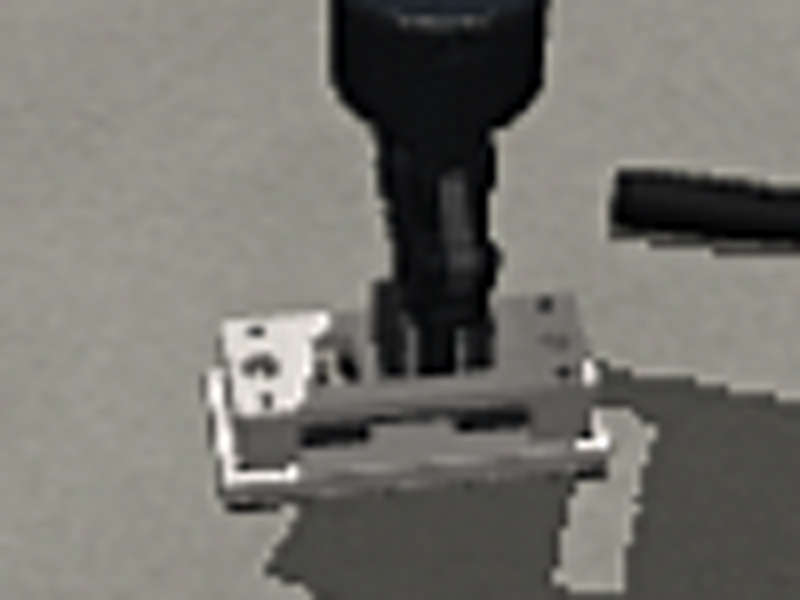

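The cover sits flush on the base plate. The large dowel shows in its hole at (262,366), and the feet meet the plate at (250,465) and (560,440). The gripper still presses with 37 N, so I'll hand in.

```bash
python3 -c "
from plant import robot
print(robot.close_job())"
```

```text
the job is handed in; nothing more can be done
None
```

I laid the cartridge in the bed with its ports at the large-dowel end, fitted the cover over both dowels, pressed it flush and handed the job in at about 16 s with the gripper still pressing at 37 N; no verdict came back.

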